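Wind a flow head onto the seal of a leak-test stand

ROBOT

A 6-joint arm with a two-finger parallel gripper is mounted at the origin on the work surface. World frame = base frame: x ahead of the robot, y to its left, z up, the work surface at z = 0. Lengths are in m, angles in degrees, forces in N, time in s.
With the tool pointing down it reaches from about 0.275 to 0.85 m from the base axis. Payload 19 kg.
Tool frame: the origin (TCP) lies on the mounting face of the last link; the fingertips stand 173 mm ahead of it and the grasp point (between the pads) lies 155 mm ahead of it (env.tips_ahead is the distance from the TCP to the fingertips, in m); y points along the fingers, z is the direction in which the jaws open and shut, and the axes are right-handed (so a half turn about y gives the same grasp; the last joint's range is limited). The gripper opens to 85 mm and grips with 20 to 120 N. Pads are 22 mm wide; open, the fingers measure 114 mm over their backs; the gripper's body (76 mm by 85 mm) begins 54 mm behind the grasp point. The pads swing forward as they close: fully open they stand 13 mm farther back than shut.
Start: joints at [68.984, 8.623, 82.357, -0, 89.026, -7.678], TCP at [0.133, 0.559, 0.405] pointing down, gripper open.
Joint ranges: [-160.23, 160.23], [-39.13, 120.54], [6.94, 153.29], [-79.49, 259.48], [9.18, 160.14], [-161.06, 161.06]. Speed limits (degrees/s): [108.29, 108.29, 127.2, 172.46, 172.46, 172.46].

INTERFACE

Orientations are given as [roll, pitch, yaw] about the fixed x, y, z axes, in that order (R = Rz(yaw) Ry(pitch) Rx(roll)).
In Python, from bench import env gives the robot as it stands. Calls block until the motion is done:
- env.movep(position, orientation): joint-space move of the TCP to a pose.
- env.line_to(position, v=0.15, ori=None, stop_force=None): straight line of the TCP; ori=None keeps the orientation; v is the mean speed in m/s. With stop_force (N) it stops when the force on the tool has changed by that much, and returns True; else False.
- env.move_joints(angles): joint-space move.
- env.set_gripper(opening, squeeze=None): finger opening in m; squeeze is the grip in N (None keeps the last); returns when the fingers have stopped.
- env.pause(seconds).
- env.inverse_kinematics(position, orientation): joint angles nearest the present ones, or None.
- env.camera(name): name is "side" or "top"; returns a dict with "color" (480x640x3 uint8, red, green, blue), "fx", "fy", "cx", "cy" (pixels), "k1" (the pictures are not rectified: a ray, as slopes to the right and down, at radius r is drawn at 1 + k1 r^2 times it, then the intrinsics apply), "pose" (4x4, takes a point from camera to world coordinates). Camera axes: x right, y down, z forward; pixel columns grow to the right and rows downward; lengths in m; the calibration is good to about 2 mm. A picture is of the moment at which its call begins. There is no depth.
A pose or a line that the arm cannot do raises env.Unreachable and nothing moves.
- env.close_job(): hands the job in, once; it reports no verdict.
Trained networks look in a picture, given as the dict that the camera call returned (one of the last four; its "shot" number tells which), for a name from the list of things; names that differ only in an ending like _2 or _b are one class to them, and where a whole thing is asked for, a point or a joint stands for the part that bears it (a point fixed in the world has none). Each returns a list of dicts, best first, with "confidence" (0 to 1); they miss things now and then, are a little off and sometimes report something else, mostly with a low value. They report only what shows in the picture. A call takes as long as a camera call.
- env.trace(picture, query): "region" (480x640 bool, what is visible of it) and "rect" ([left, top, right, bottom] in pixels, round what is visible of it).
- env.tip_of(picture, query): "at" ([column, row] in pixels: a listed point, or the origin of a listed thing).
Readings, each from a call of its own:
- env.current_t(): time.
- env.current_joint_pos(): joint angles.
- env.current_qd(): joint speeds.
- env.current_joint_torque(): joint torques, N m.
- env.current_position(): TCP position.
- env.current_tool_rot(): TCP orientation.
- env.current_ft_force(): force on the tool from outside, world axes, zero at the start.
- env.current_torque(): the same for the moment, N m.
- env.current_grip_width(): finger opening in m.
Only numpy, scipy, OpenCV 4.12 (cv2) and the standard library are available. Lean on these libraries where they do the work, as an engineer would, in place of code of your own. Each camera call takes 0.05 s, during which the arm holds its last target.

TASK

Take the crank from its rest, fit it fully down onto the square shaft of the leak-test stand and wind it clockwise (seen from above) until the jaw has pressed the flow head against the rubber seal and turning takes clearly more effort, about 4 N more at the knob than when it ran free. Then stop without overtightening and let go, leaving the crank on the shaft. Fit and wind gently, do not touch the flow head or the jaw, and leave the other things where they are.

Things in the scene. Friction and masses are not known exactly. Their poses are not given: they have to be found in the camera images.
- stand: Fixed leak-test stand: base plate 130 x 380 x 15 mm with a beige gearbox 70 x 70 mm, its top 100 mm above the desk. Origin on the desk under the shaft's axis; y axis along the slide, from gearbox to jaw, flow head and port block. A collar 54 mm across and 4 mm high on the gearbox top surrounds the foot of the shaft.
- shaft_tip (a point): Centre of the top of the upright steel square shaft: 16 x 16 mm, standing 26 mm above the collar (tip 130 mm above the desk), its last 6 mm tapering to 12 x 12 mm. x and y axes point across the flats and turn with the shaft, z up. Any of the four quarter turns of the crank fits.
- shaft (a joint): Turn of the shaft, rad, growing clockwise from above; one turn moves the jaw 24 mm along the stand's +y. Free, it takes about 5 to 7 N sideways at the knob (readings differ by 1 to 3 N round a turn, alike every turn) and stays where left. The seal is met 1.6 to 2.6 turns from the start; then the effort climbs 3.3 N per rad. Right: 2 to 6 N above free at the same angle; more is too tight.
- crank_socket (a point): Centre of the socket mouth under the crank's hub (36 x 36 x 30 mm; socket 17.5 mm square, 28 mm deep, chamfered). x axis along the arm to the knob, z up. The crank (loose, 0.26 kg) starts on a fixed grey rest, this point 10 mm above the desk, a pin standing 12 mm up in the socket. Fully fitted it lies 26 mm below the shaft tip, hub on collar.
- crank_grip (a point): A point on the axis of the blue square grip above the crank's hub, 60 mm above the socket mouth. The grip is 24 x 24 mm, flats along and across the arm, from 40 to 74 mm above the socket mouth; the metal arm below it is 18 mm wide, its top 40 mm above the socket mouth. Axes as crank_socket.
- crank_knob (a point): Point on the axis of the crank's black round knob, 70 mm along the arm from the hub's axis and 85 mm above the socket mouth. The knob is 22 mm in diameter, reaches from 43 to 103 mm above the socket mouth and spins freely on its upright pin, so a firm grip (50 N) need not turn with the crank; a light grip slips off.
- jaw: Dark grey sliding jaw 56 x 18 x 60 mm with a round rubber pad, driven along the stand's +y by the shaft. Origin at the middle of the pad's front face, at the foot of the jaw.
- head: Flow head (loose, about 0.4 kg): cream tube 44 mm across, 90 mm long, on a foot 44 x 70 mm sliding between guides on the stand. Origin under the foot's centre, y along the tube. The jaw pushes its near end; its far end must meet the springy black rubber seal (16 N per mm) of the cream port block, whose place differs each time and is not measured: feel for it.
- spray: Blue bottle, 60 mm in diameter, 145 mm high, bystander. Origin under its centre.
- carton: Green carton 120 x 200 x 75 mm, bystander. Origin under its centre.
- tub: White tub with green lid, 80 mm in diameter, 90 mm high, bystander. Origin under its centre.
- filter: White breathing filter, disc-shaped body 72 mm in diameter with a spigot at each end, standing 75 mm high, bystander. Origin under its centre.

How it is judged (in metres and radians):
On the way:
1. the crank is fully down on the square shaft (horizontal distance between crank_socket and shaft_tip below 0.004 m and z of crank_socket in the frame of shaft_tip below -0.022 m and angle between crank_socket's own z axis and vertical below 0.1 rad and contact force between head and jaw below 0.5 N), for 0.2 s.
At the end, for the whole second after the job is handed in: The crank is still fully down on the square shaft (socket mouth at least 22 mm below the shaft tip, within 4 mm of its axis, tilted under 0.1 rad), the shaft is at rest and the jaw presses the flow head onto the seal with 35 to 120 N; the robot has let go (horizontal distance between crank_socket and shaft_tip below 0.004 m and z of crank_socket in the frame of shaft_tip below -0.022 m and angle between crank_socket's own z axis and vertical below 0.1 rad and contact force between head and jaw between 35 and 120 N and velocity of joint shaft between -0.05 and 0.05 rad/s); the robot touches nothing.
It fails at once if the flow head is overtightened (over 140 N) (contact force between head and jaw above 140 N).
It fails at once if the crank is jammed or forced on the shaft before it is down (over 40 N) (contact force between crank and stand above 40 N and z of crank_socket in the frame of shaft_tip above -0.022 m).
It fails at once if the crank is wrenched on the shaft (over 250 N) (contact force between crank and stand above 250 N).
It fails at once if the robot touches the flow head or the jaw (contact force between any of the fingers, the arm and head above 0.5 N or contact force between any of the fingers, the arm and jaw above 0.5 N).
It fails at once if a bystander is moved by more than 15 mm (distance of any of spray, carton, tub, filter from where it was at the start of the episode above 0.015 m).
It also fails if it takes over 72 s, if anything falls off the work surface, if the arm or the gripper's body presses on something with over 40 N, if the wrist force passes 120 N, or if a joint passes its speed limit or range.

## Working session

There is one attempt and no reset: what is moved stays moved. The work goes in short steps, each a Python script; the robot and the scene stay as the last script left them, time stands still between calls to the robot, and variables do not carry over. Pictures are saved under pics/ and viewed, and the job is handed in when it is done.

```bash
ls; mkdir -p pics; python3 - <<'E'
from bench import env
import cv2,numpy as np
for n in ["side","top"]:
    p=env.camera(n); cv2.imwrite(f"pics/{n}0.png",p["color"][:,:,::-1]); print(n,p["fx"],p["fy"],p["cx"],p["cy"],p["k1"],np.round(p["pose"],4).tolist())
    for q in ["stand","shaft_tip","crank_socket","crank_grip","crank_knob","jaw","head","spray","carton","tub","filter"]:
        r=env.tip_of(p,q); print(q,[(np.round(a["at"],1).tolist(),round(a["confidence"],2)) for a in r[:2]])
print(env.current_t(),env.current_tool_rot(),env.tips_ahead)
E
```

```text
pics
side 461.92300075227155 461.92300075227155 325.9114675291614 241.53862741814402 -0.10130479597557134 [[0.8102, -0.3892, 0.4383, 0.0857], [-0.5862, -0.5436, 0.6008, -0.6961], [0.0044, -0.7437, -0.6685, 0.7944], [0.0, 0.0, 0.0, 1.0]]
stand [([303.0, 229.4], 0.65)]
shaft_tip [([267.5, 208.0], 0.73), ([303.4, 193.3], 0.54)]
crank_socket [([368.9, 351.6], 0.72)]
crank_grip [([368.8, 336.7], 0.75)]
crank_knob [([407.7, 323.6], 0.76)]
jaw [([283.4, 214.2], 0.54)]
head [([268.6, 207.1], 0.96)]
spray [([413.5, 246.3], 0.75), ([285.4, 218.4], 0.16)]
carton [([332.2, 404.5], 0.67)]
tub [([430.2, 286.5], 0.93), ([268.2, 209.0], 0.2)]
filter [([208.2, 245.3], 0.62), ([284.7, 215.1], 0.48)]
top 480.5006709988055 480.5006709988055 317.234232808838 239.3849743739233 -0.11679382496652829 [[-0.0176, -0.9917, 0.1274, 0.4275], [-0.9998, 0.0177, -0.0003, -0.056], [-0.002, -0.1274, -0.9919, 1.1743], [0.0, 0.0, 0.0, 1.0]]
stand [([259.2, 239.1], 0.59)]
shaft_tip [([260.6, 230.0], 0.56), ([225.3, 329.9], 0.3)]
crank_socket [([422.3, 279.0], 0.63)]
crank_grip [([427.0, 278.6], 0.77)]
crank_knob [([446.2, 246.5], 0.56)]
jaw [([234.3, 247.7], 0.56)]
head [([209.5, 256.2], 0.7)]
spray []
carton [([444.7, 331.9], 0.67), ([345.5, 162.3], 0.3)]
tub [([394.8, 184.4], 0.63)]
filter [([225.5, 329.8], 0.76)]
1.2 [-9.00079870e+01 -9.92732563e-04 -1.33381249e+01] 0.1734
```

View pics/side0.png

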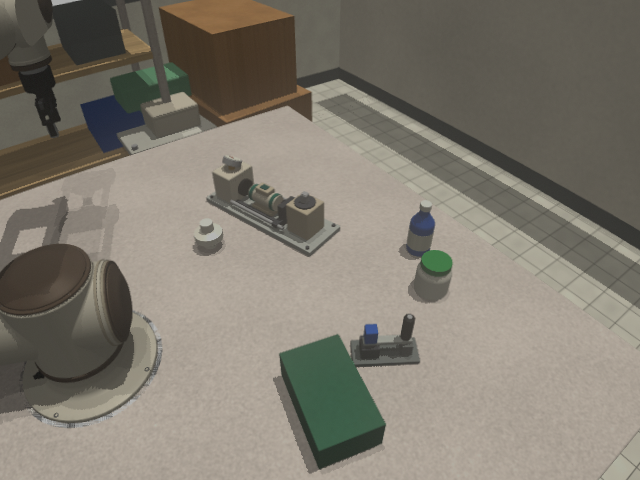

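View pics/top0.png

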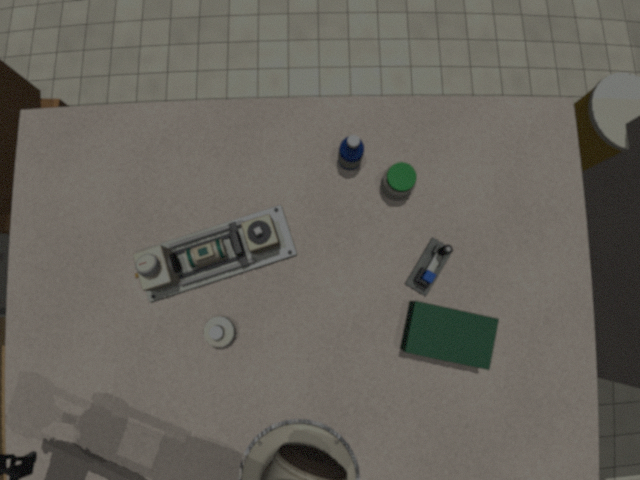

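```bash
cat > h.py <<'E'
from bench import env
import cv2,numpy as np
from scipy.spatial.transform import Rotation as Rn
def ray(p,px):
    x=(px[0]-p["cx"])/p["fx"]; y=(px[1]-p["cy"])/p["fy"]
    rd=np.hypot(x,y); r=rd
    for _ in range(30): r=rd/(1+p["k1"]*r*r)
    s=r/rd if rd>0 else 1
    T=np.array(p["pose"]); d=T[:3,:3]@np.array([x*s,y*s,1.]); return T[:3,3],d
def at_z(p,px,z):
    o,d=ray(p,px); return o+d*(z-o[2])/d[2]
def proj(p,X):
    T=np.array(p["pose"]); c=T[:3,:3].T@(np.array(X)-T[:3,3]); x,y=c[0]/c[2],c[1]/c[2]
    f=1+p["k1"]*(x*x+y*y); return np.array([p["fx"]*x*f+p["cx"],p["fy"]*y*f+p["cy"]])
def tri(ps):
    A=np.zeros((3,3));b=np.zeros(3);
    for p,px in ps:
        o,d=ray(p,px); d=d/np.linalg.norm(d); M=np.eye(3)-np.outer(d,d); A+=M;b+=M@o
    X=np.linalg.solve(A,b); return X,[np.linalg.norm(proj(p,X)-px) for p,px in ps]
E
python3 - <<'E'
from h import *
s=env.camera("side");t=env.camera("top")
cv2.imwrite("pics/s_shaft.png",cv2.resize(s["color"][150:270,200:360,::-1],None,fx=5,fy=5,interpolation=cv2.INTER_CUBIC))
cv2.imwrite("pics/t_shaft.png",cv2.resize(t["color"][180:300,180:340,::-1],None,fx=5,fy=5,interpolation=cv2.INTER_CUBIC))
cv2.imwrite("pics/s_crank.png",cv2.resize(s["color"][270:390,310:470,::-1],None,fx=5,fy=5,interpolation=cv2.INTER_CUBIC))
cv2.imwrite("pics/t_crank.png",cv2.resize(t["color"][210:330,360:520,::-1],None,fx=5,fy=5,interpolation=cv2.INTER_CUBIC))
for q in ["shaft_tip","crank_socket","crank_grip","crank_knob","jaw","head","stand"]:
    a=env.tip_of(s,q);b=env.tip_of(t,q)
    if a and b: print(q,a[0]["at"],b[0]["at"],*tri([(s,a[0]["at"]),(t,b[0]["at"])]))
E
```

```text
shaft_tip [306.5, 192.0] [256.5, 229.3] [0.58769601 0.07626933 0.12987642] [np.float64(0.61429237823596), np.float64(0.6823898268368213)]
crank_socket [368.6, 351.4] [423.5, 278.6] [ 0.47526882 -0.31199247  0.01235643] [np.float64(0.510855654566508), np.float64(0.4238464013620007)]
crank_grip [372.8, 334.6] [426.6, 279.1] [ 0.47591331 -0.3104446   0.06519834] [np.float64(2.064006956938029), np.float64(1.722951504072419)]
crank_knob [407.1, 323.5] [445.8, 248.8] [ 0.53691834 -0.3471945   0.09353596] [np.float64(1.5873597651261147), np.float64(1.32756977774084)]
jaw [286.4, 217.4] [234.6, 246.7] [0.56403145 0.14379503 0.01670798] [np.float64(0.9571578780538762), np.float64(1.0523375485939803)]
head [268.2, 208.0] [208.8, 255.0] [0.5447816  0.20687005 0.01750884] [np.float64(0.9668077599343973), np.float64(1.0892605587040884)]
stand [300.3, 231.4] [261.0, 237.4] [0.57989192 0.08525768 0.00161501] [np.float64(2.4149417811633365), np.float64(2.579405700936296)]
```

View crops.

View pics/s_shaft.png

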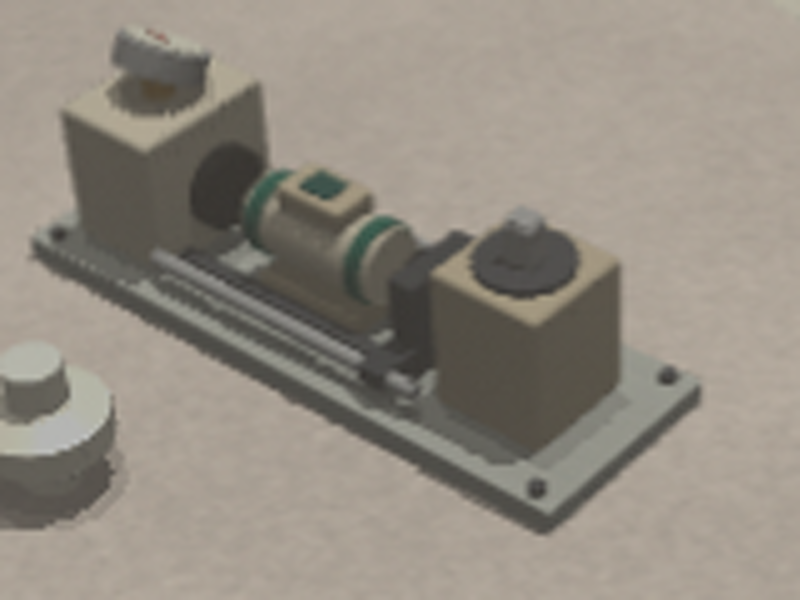

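View pics/t_shaft.png

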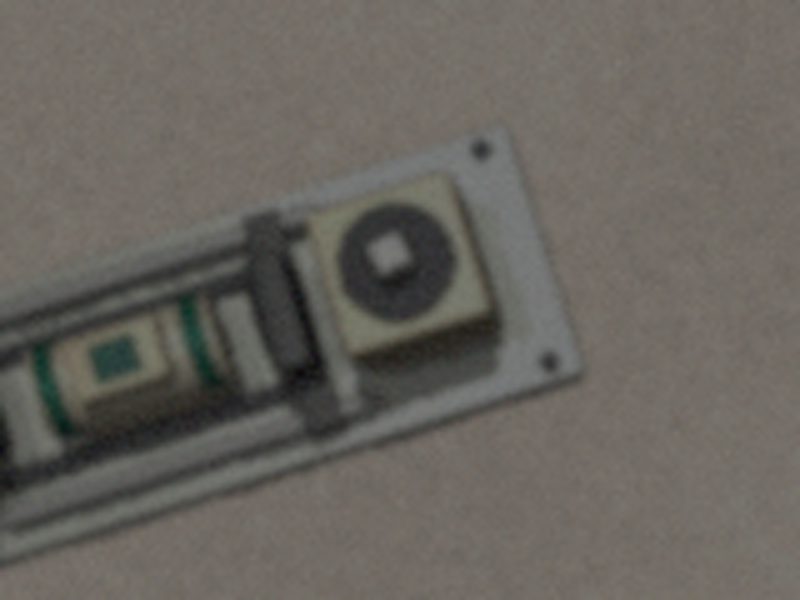

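View pics/s_crank.png

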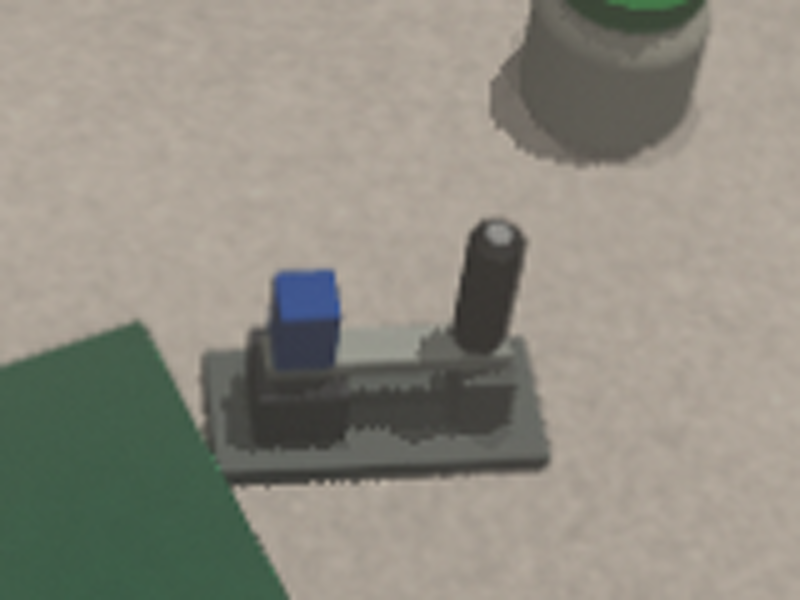

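View pics/t_crank.png

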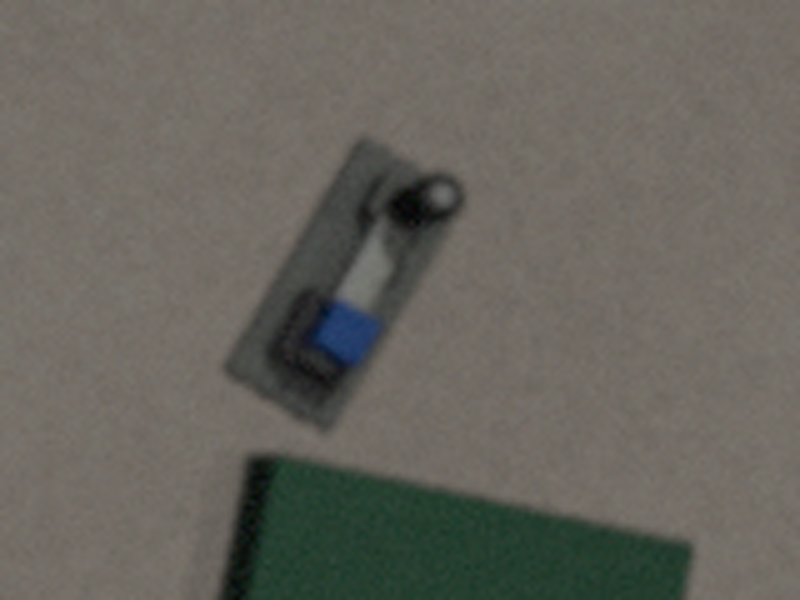

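```bash
python3 - <<'E'
from h import *
S=[];T=[]
for i in range(4): S.append(env.camera("side"));T.append(env.camera("top"))
s,t=S[-1],T[-1]
sm=np.mean([p["color"].astype(float) for p in S],0);tm=np.mean([p["color"].astype(float) for p in T],0)
np.savez("img.npz",sm=sm,tm=tm)
import pickle; pickle.dump((s,t),open("cams.pkl","wb"))
def crop(im,x0,y0,w,h,k,n):
    a=cv2.resize(im[y0:y0+h,x0:x0+w],None,fx=k,fy=k,interpolation=cv2.INTER_CUBIC); a=np.clip((a-a.min())/(a.max()-a.min())*255,0,255).astype(np.uint8)
    cv2.imwrite(n,a[:,:,::-1])
a=[(sm,290,178,32,24),(tm,242,217,32,24),(sm,355,310,64,48),(tm,405,238,64,48)]
ims=[]
for im,x,y,w,h in a:
    c=cv2.resize(im[y:y+h,x:x+w],(400,300),interpolation=cv2.INTER_CUBIC);c=np.clip((c-c.min())/(c.max()-c.min())*255,0,255).astype(np.uint8);ims.append(c)
g=np.vstack([np.hstack(ims[:2]),np.hstack(ims[2:])]);cv2.imwrite("pics/z.png",g[:,:,::-1])
E
```

```text
(no output)
```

View pics/z.png

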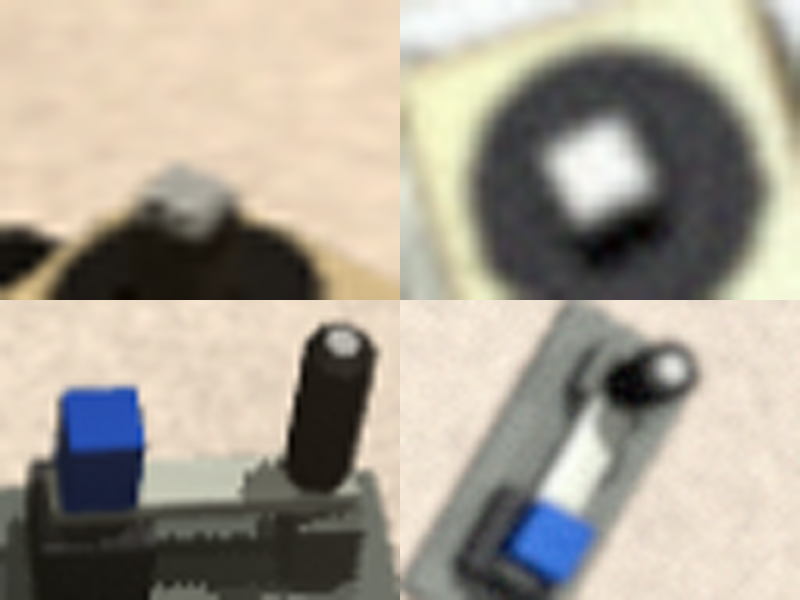

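```bash
cat >> h.py <<'E'
def box(c,ang,h,z0,z1):
    a=np.radians(ang); R=np.array([[np.cos(a),-np.sin(a)],[np.sin(a),np.cos(a)]])
    q=np.array([[1,1],[-1,1],[-1,-1],[1,-1]])*h
    q=(R@q.T).T+np.array(c)[:2]
    return np.vstack([np.c_[q,np.full(4,z)] for z in (z0,z1)])
def cyl(c,r,z0,z1):
    t=np.linspace(0,2*np.pi,24,endpoint=False); q=np.c_[np.cos(t),np.sin(t)]*r+np.array(c)[:2]
    return np.vstack([np.c_[q,np.full(24,z)] for z in (z0,z1)])
def rast(p,hulls,win,ss=8):
    x0,y0,w,h=win; m=np.zeros((h*ss,w*ss),np.uint8)
    for P in hulls:
        u=np.array([proj(p,X) for X in P]); u=(u-[x0,y0]+0.5)*ss-0.5
        hu=cv2.convexHull(u.astype(np.float32))[:,0]
        cv2.fillConvexPoly(m,np.round(hu*16).astype(np.int32),255,shift=4)
    return cv2.GaussianBlur(cv2.resize(m,(w,h),interpolation=cv2.INTER_AREA).astype(float)/255,(0,0),0.6)
E
cat > fit.py <<'E'
from h import *
import pickle
from scipy.optimize import minimize
s,t=pickle.load(open("cams.pkl","rb")); d=np.load("img.npz"); sm,tm=d["sm"],d["tm"]
def cut(im,w): x,y,a,b=w; return im[y:y+b,x:x+a]
# shaft
w=(249,222,17,15); g=cut(tm,w).mean(2); lo=np.percentile(g,25);hi=np.percentile(g,97)
al=np.clip((g-lo)/(hi-lo),0,1.1); print(lo,hi)
yy,xx=np.mgrid[0:w[3],0:w[2]]; px=np.array([xx+w[0],yy+w[1]])
msk=np.hypot(px[0]-257,px[1]-230)<7.5   # inside the collar
def f(v,full=False):
    H=[box(v[:2],v[2],.006,.13,.13),]
    H2=[np.vstack([box(v[:2],v[2],.006,.13,.13),box(v[:2],v[2],.008,.124,.124)])]
    m=.5*rast(t,H,w)+.5*rast(t,H2,w)
    A=np.c_[m[msk],np.ones(msk.sum())]; c,r,_,_=np.linalg.lstsq(A,g[msk],rcond=None)
    return np.sum((A@c-g[msk])**2)
x0=at_z(t,(256.8,230.6),.13); print(x0)
for a0 in (-40,-20,0,20,40):
    r=minimize(lambda u:f([u[0]/1e3,u[1]/1e3,u[2]]),[x0[0]*1e3,x0[1]*1e3,a0],method="Nelder-Mead",options=dict(initial_simplex=[[x0[0]*1e3+a,x0[1]*1e3+b,a0+c] for a,b,c in((0,0,0),(3,0,0),(0,3,0),(0,0,12))])); print("shaft",a0,r.x,r.fun)
# crank
W={0:(355,310,66,50),1:(405,238,64,48)}
B=[np.clip((cut(im,W[i])[:,:,2]-1.0*cut(im,W[i])[:,:,0]),0,None) for i,im in enumerate((sm,tm))]
def al(p,i,H):
    return rast(p,H,W[i])
def fc(v,who=(0,1)):
    e=0
    c=np.array(v[:2]); a=np.radians(v[2]); k=c+.07*np.array([np.cos(a),np.sin(a)])
    for i in who:
        p=(s,t)[i]; m=rast(p,[box(c,v[2],.012,.05,.084)],W[i]); kn=rast(p,[cyl(k,.011,.053,.113)],W[i])
        b=B[i]>25
        e+=np.sum((m-b)**2)
        gm=cut((sm,tm)[i],W[i]).mean(2)
        hid=np.zeros_like(m,bool)
        dark=np.clip((gm.max()*0+70-gm)/40,0,1)
        # reward knob on dark & not blue, upper region only
        up=kn>.02
        e+=np.sum((kn*(1-dark)*(~b)))*0.5
    return e
c0=at_z(t,(428,277),.084)
for who in ((0,1),(0,),(1,)):
    r=minimize(lambda u:fc([u[0]/1e3,u[1]/1e3,u[2]],who),[c0[0]*1e3,c0[1]*1e3,-31],method="Nelder-Mead",options=dict(initial_simplex=[[c0[0]*1e3+a,c0[1]*1e3+b,-31+c] for a,b,c in((0,0,0),(5,0,0),(0,5,0),(0,0,6))])); print("crank",who,r.x,r.fun)
for nm,px,z in (("top",(447.6,249.8),.113),):
    pass
E
python3 fit.py
```

```text
49.875 117.28166666666667
[0.58346285 0.0763379  0.13      ]
shaft -40 [585.3952058   75.6851165  -64.62467408] 4836.981572817435
shaft -20 [585.33116351  75.73309245  25.69700388] 4849.024914236006
shaft 0 [585.36687381  75.5698775   26.1593674 ] 4867.2207369330645
shaft 20 [585.37155     75.66126832  25.02463619] 4816.239554436309
shaft 40 [585.40611614  75.69357271  25.22589946] 4828.34151258853
crank (0, 1) [ 478.07534304 -309.61561648  -33.08188635] 316.5129850502515
crank (0,) [ 488.20684645 -296.33410699  -45.17568331] 234.44898027007707
crank (1,) [ 478.50215354 -311.71794671  -31.57643505] 52.44931842129572
```

```bash
cat > fit2.py <<'E'
exec(open("fit.py").read().split("x0=at_z")[0])
W={0:(355,310,66,50),1:(405,238,64,48)}
v=[.4783,-.3110,-31.6]
out=[]
for i,p in enumerate((s,t)):
    im=cut((sm,tm)[i],W[i]).clip(0,255).astype(np.uint8)
    b=cv2.resize(im,None,fx=6,fy=6,interpolation=cv2.INTER_CUBIC)
    c=np.array(v[:2]);a=np.radians(v[2]);k=c+.07*np.array([np.cos(a),np.sin(a)])
    for P,col in ((box(c,v[2],.012,.05,.084),(255,0,0)),(cyl(k,.011,.053,.113),(0,255,0)),(box(c,v[2],.018,.01,.04),(255,255,0))):
        u=np.array([proj(p,X) for X in P]);u=(u-W[i][:2]+.5)*6
        cv2.polylines(b,[cv2.convexHull(u.astype(np.float32)).astype(np.int32)],True,col,1)
    out.append(b[:288,:384])
    bl=cut((sm,tm)[i],W[i]); D=bl[:,:,2]-bl[:,:,0]; ys,xs=np.nonzero(D>25); print(i,xs.min()+W[i][0],xs.max()+W[i][0],ys.min()+W[i][1],ys.max()+W[i][1],len(xs),D.max())
cv2.imwrite("pics/ov.png",np.hstack(out)[:,:,::-1])
E
python3 fit2.py
```

```text
49.875 117.28166666666667
0 365 377 324 334 131 85.25
1 422 435 270 282 124 74.0
```

View pics/ov.png

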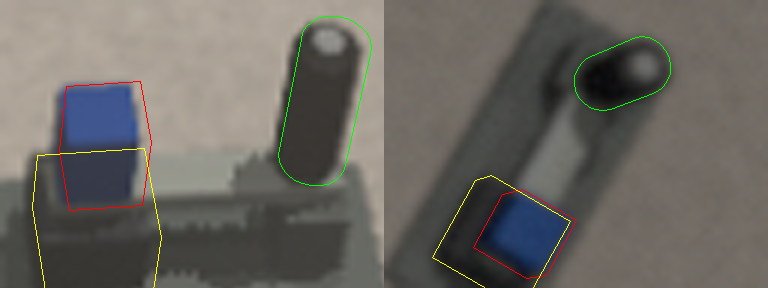

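```bash
python3 - <<'E'
from h import *
yaw=-31.6; x,y=.4773,-.3103
env.movep([x,y,.32],[-90,0,yaw]); env.set_gripper(.06,60)
print(env.current_t(),env.current_joint_pos())
s=env.camera("side");t=env.camera("top")
o=[cv2.resize(p["color"][b:b+144,a:a+192,::-1],(400,300)) for p,a,b in ((s,290,220),(t,340,180))]
cv2.imwrite("pics/a1.png",np.hstack(o))
env.line_to([x,y,.226],v=.12,stop_force=8); print(env.current_position(),env.current_ft_force())
env.set_gripper(0,60)
print(env.current_t(),env.current_grip_width(),env.current_position(),env.current_ft_force(),env.current_torque())
s=env.camera("side");t=env.camera("top")
o=[cv2.resize(p["color"][b:b+144,a:a+192,::-1],(400,300)) for p,a,b in ((s,290,220),(t,340,180))]
cv2.imwrite("pics/a2.png",np.hstack(o))
E
```

```text
6.0583 [-4.07741408e+01  1.03925654e+01  9.02182360e+01 -3.60508906e-04
  7.93899612e+01 -9.91784721e+01]
[ 0.47747991 -0.3104665   0.22674548] [-0.55886335 -0.08454719  0.03060311]
7.5083 0.023322757095327242 [ 0.47738413 -0.31036273  0.22669159] [-1.25339556  1.27334599  6.6147631 ] [ 0.11144738  0.28257685 -0.05853958]
```

View pics/a2.png

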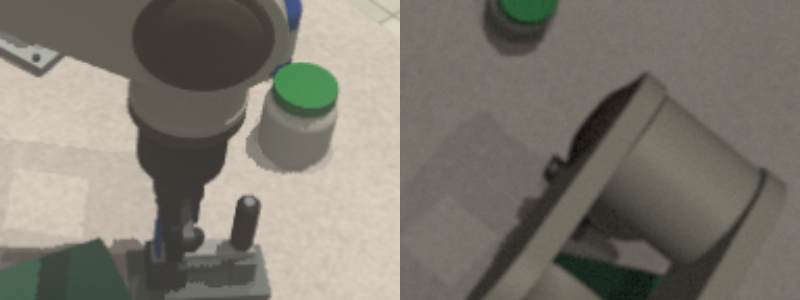

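```bash
python3 - <<'E'
from h import *
p=env.current_position()
st=env.line_to([p[0],p[1],p[2]+.05],v=.06,stop_force=25); print(st,env.current_ft_force(),env.current_torque())
env.line_to([p[0],p[1],.40],v=.2)
env.pause(.2);print("F",env.current_ft_force(),env.current_torque(),env.current_grip_width())
x,y=.5855,.0757
env.movep([x,y,.39],[-90,0,-64.7])
env.pause(.2);print(env.current_t(),env.current_position(),env.current_tool_rot(),env.current_joint_pos(),env.current_ft_force())
s=env.camera("side");t=env.camera("top")
o=[cv2.resize(p["color"][b:b+108,a:a+144,::-1],(400,300)) for p,a,b in ((s,235,110),(t,200,180))]
cv2.imwrite("pics/b1.png",np.hstack(o))
for q in ["crank_socket","crank_grip","crank_knob"]:
    a=env.tip_of(s,q);b=env.tip_of(t,q)
    print(q,[(k["at"],round(k["confidence"],2)) for k in a[:1]+b[:1]])
E
```

```text
False [ 0.32075172  0.25524645 -2.51985844] [-0.01793181  0.01110917 -0.02535134]
F [-0.16885525 -0.23248373 -1.79242368] [0.00688204 0.00122825 0.06107621] 0.023346822025424176
11.25 [0.58559077 0.07491093 0.39001646] [-8.99995322e+01 -2.99475668e-03 -6.47541427e+01] [-1.84232174e-01  1.07508751e+01  8.15731719e+01 -2.50578897e-03
  8.76742446e+01 -2.54299878e+01] [ 0.25935829 -0.11192486 -3.50972343]
crank_socket [([306.3, 177.2], 0.86)]
crank_grip [([303.6, 157.1], 0.62)]
crank_knob [([328.4, 157.0], 0.56), ([280.2, 202.0], 0.59)]
```

View pics/b1.png

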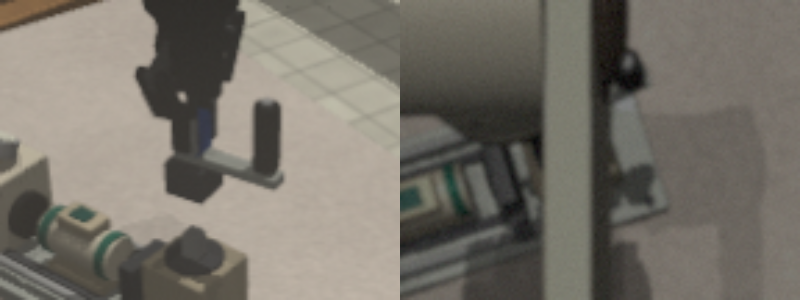

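```bash
cat > ov.py <<'E'
from h import *
def overlay(name,zs,v,shaft=(.5855,.0757,25.3),n=3,wins=((275,135,70,85),(225,170,70,60)),k=(7,7)):
    P=[[env.camera(c) for _ in range(n)] for c in ("side","top")]
    out=[]
    for i,ps in enumerate(P):
        p=ps[-1]; im=np.mean([q["color"].astype(float) for q in ps],0); np.save(f"last{i}.npy",im)
        x0,y0,w,h=wins[i]; kk=k[i]
        b=im[y0:y0+h,x0:x0+w]; b=np.clip((b-b.min())/(np.percentile(b,99)-b.min())*255,0,255).astype(np.uint8)
        b=cv2.resize(b,None,fx=kk,fy=kk,interpolation=cv2.INTER_CUBIC)
        c=np.array(v[:2]);a=np.radians(v[2]);kn=c+.07*np.array([np.cos(a),np.sin(a)])
        for Q,col in ((box(c,v[2],.012,zs+.04,zs+.074),(255,0,0)),(cyl(kn,.011,zs+.043,zs+.103),(0,255,0)),(box(c,v[2],.018,zs,zs+.03),(255,255,0)),(box(shaft[:2],shaft[2],.006,.13,.13),(255,0,255)),(box(shaft[:2],shaft[2],.008,.104,.124),(0,255,255))):
            u=np.array([proj(p,X) for X in Q]);u=(u-[x0,y0]+.5)*kk
            cv2.polylines(b,[cv2.convexHull(u.astype(np.float32)).astype(np.int32)],True,col,1)
        out.append(b)
    H=max(b.shape[0] for b in out); out=[cv2.copyMakeBorder(b,0,H-b.shape[0],0,0,cv2.BORDER_CONSTANT) for b in out]
    g=np.hstack(out); f=min(800/g.shape[1],600/g.shape[0],1); cv2.imwrite(name,cv2.resize(g,None,fx=f,fy=f,interpolation=cv2.INTER_AREA)[:,:,::-1])
E
python3 -c "
from ov import *
p=env.current_position();overlay('pics/b2.png',p[2]-.2167,(p[0],p[1],-64.75),wins=((275,135,56,85),(245,180,56,50)))"
```

```text
(no output)
```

View pics/b2.png

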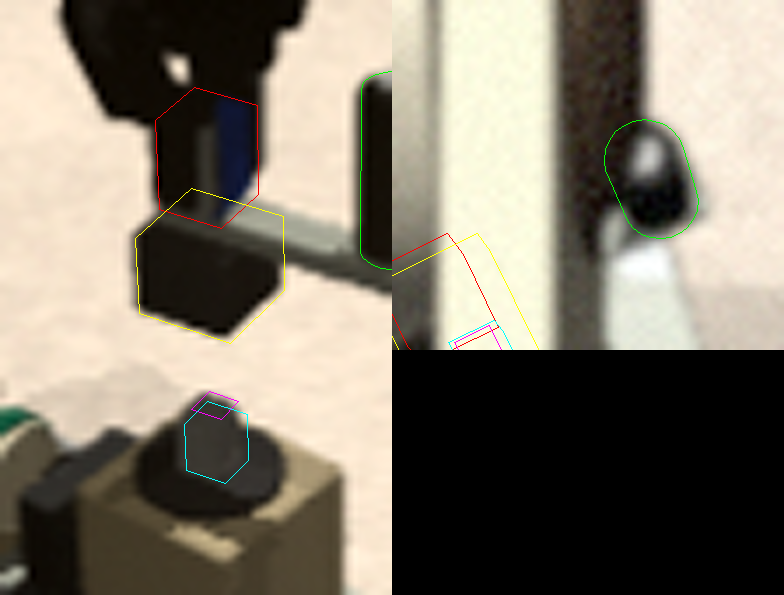

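```bash
cat > c.py <<'E'
from h import *
import pickle
s,t=pickle.load(open("cams.pkl","rb"))
sm=np.load("last0.npy"); tm=np.load("last1.npy")
def draw(im,p,win,k,items,g=1.0):
    x0,y0,w,h=win; b=im[y0:y0+h,x0:x0+w]; b=np.clip((b-b.min())/(np.percentile(b,97)-b.min()),0,1)**g*255
    b=cv2.resize(b.astype(np.uint8),None,fx=k,fy=k,interpolation=cv2.INTER_CUBIC)
    for Q,col in items:
        u=np.array([proj(p,X) for X in Q]);u=(u-[x0,y0]+.5)*k
        cv2.polylines(b,[np.round(u*16).astype(np.int32)],True,col,1,shift=4)
    return b
sh=(.5855,.0757);sa=25.3
items=[(cyl(sh,.027,.104,.104)[:24],(255,255,0)),(box(sh,sa,.006,.13,.13)[:4],(255,0,255)),(box(sh,sa,.008,.124,.124)[:4],(0,255,255)),(box(sh,sa,.008,.104,.104)[:4],(0,255,255)),(box(sh,15.5,.035,.1,.1)[:4],(0,255,0))]
a=draw(sm,s,(285,180,40,45),10,items,.5)
d=np.load("img.npz")
b=draw(d["tm"],t,(240,210,40,45),10,items,.7)
cv2.imwrite("pics/c.png",np.hstack([a,b])[:,:,::-1])
E
python3 c.py
```

```text
(no output)
```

View pics/c.png

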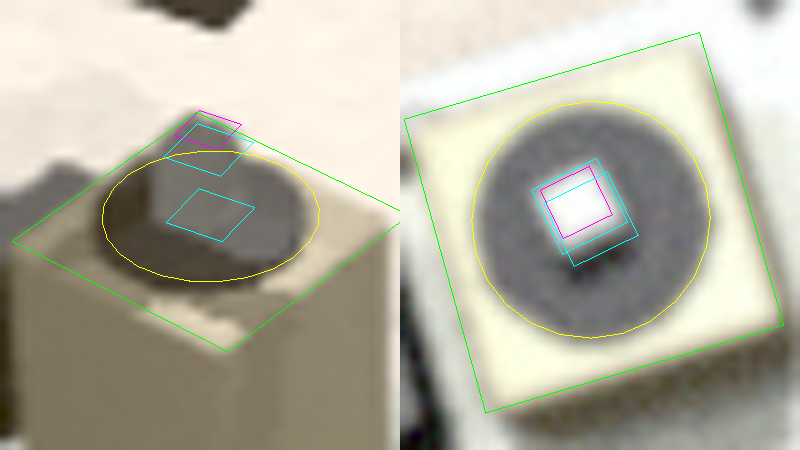

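```bash
cat >> c.py <<'E'
p=np.array([0.58559077,0.07491093]); zs=.39-.2167; A=-64.75
a_=np.radians(A); kn=p+.07*np.array([np.cos(a_),np.sin(a_)])
def arm(dz):
    u=np.array([np.cos(a_),np.sin(a_)]);n=np.array([-u[1],u[0]])
    return np.array([np.r_[p+u*l+n*w,dz] for l,w in((.01,.009),(.07,.009),(.07,-.009),(.01,-.009))])
it=[(cyl(kn,.011,zs+.103,zs+.103)[:24],(0,255,0)),(cyl(kn,.011,zs+.043,zs+.043)[:24],(255,0,0)),(arm(zs+.04),(255,255,0)),(box(p,A,.018,zs,zs)[:4],(255,0,255)),(box(p,A,.018,zs+.03,zs+.03)[:4],(255,0,255))]
a=draw(sm,s,(285,145,55,45),8,it,.6)
b=draw(tm,t,(265,190,35,45),8,it,.6)
# compare: initial knob overlay
d=np.load("img.npz"); p=np.array([.4783,-.3110]);A=-31.6;a_=np.radians(A);zs=.01;kn=p+.07*np.array([np.cos(a_),np.sin(a_)])
it=[(cyl(kn,.011,zs+.103,zs+.103)[:24],(0,255,0)),(cyl(kn,.011,zs+.043,zs+.043)[:24],(255,0,0)),(arm(zs+.04),(255,255,0)),(box(p,A,.012,zs+.074,zs+.074)[:4],(255,0,255))]
e=draw(d["tm"],t,(415,235,45,60),8,it,.6)
W=440+280; 
cv2.imwrite("pics/c2.png",np.hstack([a,b])[:,:,::-1]); cv2.imwrite("pics/c3.png",e[:,:,::-1])
E
python3 c.py
```

```text
(no output)
```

View pics/c2.png

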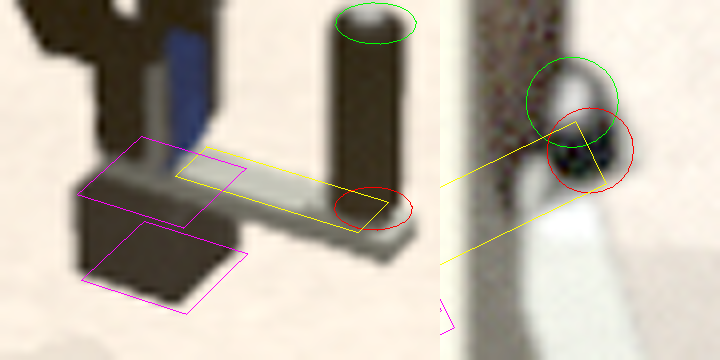

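View pics/c3.png

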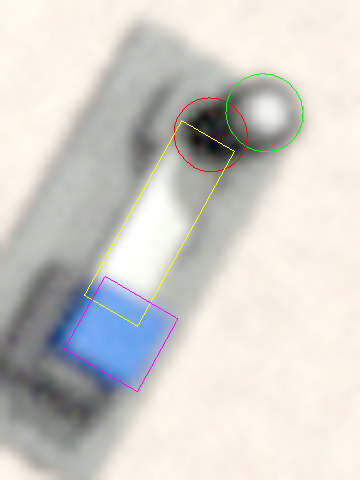

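```bash
python3 - <<'E'
from h import *
import pickle
s,t=pickle.load(open("cams.pkl","rb"))
for n,o in (("side",s),("top",t)):
    p=env.camera(n); print(n,np.abs(np.array(p["pose"])-o["pose"]).max(),[p[k]-o[k] for k in("fx","cx","cy","k1")])
    X=[.5855,.0757,.17]; print(proj(p,X)-proj(o,X))
print(env.current_position(),env.current_tool_rot(),env.current_t())
E
```

```text
side 0.0 [0.0, 0.0, 0.0, 0.0]
[0. 0.]
top 0.0 [0.0, 0.0, 0.0, 0.0]
[0. 0.]
[0.58550367 0.07571729 0.39000417] [-9.00016645e+01 -5.97319670e-04 -6.46988778e+01] 12.05
```

```bash
cat > d.py <<'E'
from h import *
import pickle
from scipy.optimize import minimize
s,t=pickle.load(open("cams.pkl","rb"))
def crank_fit(im,p0,A0,zs,cam=s,win=(290,143,52,45)):
    g=im.mean(2); x0,y0,w,h=win; g=g[y0:y0+h,x0:x0+w]
    bg=np.percentile(g,90)
    mask=np.ones_like(g,bool)
    # exclude fingers/grip: above hub top left
    c=np.array([proj(cam,[p0[0],p0[1],zs+.034])])[0]
    yy,xx=np.mgrid[0:h,0:w]; xx=xx+x0;yy=yy+y0
    kx=proj(cam,[p0[0]+.045*np.cos(np.radians(A0)),p0[1]+.045*np.sin(np.radians(A0)),zs+.05])[0]
    mask[(yy<c[1]+1)&(xx<kx)]=False
    def parts(v):
        # du,dv px, yaw, pitch (deg, knob up)
        R=Rn.from_euler("zy",[v[2],-v[3]],degrees=True).as_matrix()
        O=np.array([p0[0],p0[1],zs+.06])
        bx=lambda a,b,c_,d,e,f:np.array([[x,y,z] for x in(a,b) for y in(c_,d) for z in(e,f)])
        k=cyl((.07,0),.011,.043,.103)
        L=[bx(-.018,.018,-.018,.018,0,.03),bx(0,.08,-.009,.009,.03,.04),k]
        return [(R@(q-[0,0,.06]).T).T+O for q in L]
    def model(v):
        L=parts(v); d=cam["fx"]
        wn=win
        ms=[rast(cam,[q],wn) for q in L]
        return [np.roll(m,0) for m in ms]
    def cost(v):
        # shift via warpAffine
        ms=model([0,0,v[2],v[3]]); M=np.float32([[1,0,v[0]],[0,1,v[1]]])
        ms=[cv2.warpAffine(m,M,(w,h),flags=cv2.INTER_CUBIC) for m in ms]
        u=np.maximum(ms[1],0)*0
        dark=np.maximum(ms[0],ms[2])
        armm=np.clip(ms[1]-dark,0,1)
        mk=mask&(armm<.05)
        a=np.clip((bg-g)/(bg-dk),0,1)
        return np.sum((a[mk]-dark[mk])**2)/mk.sum()*1000
    dk=np.percentile(g[mask],5)
    best=None
    for st in ((0,0),(-1,-1),(1,1)):
        x=np.array([st[0],st[1],A0,0.])
        r=minimize(cost,x,method="Nelder-Mead",options=dict(initial_simplex=[x]+[x+e for e in np.diag([1,1,3,3])],maxfev=600))
        if best is None or r.fun<best.fun: best=r
    return best.x,best.fun
if __name__=="__main__":
    im=np.load("last0.npy")
    print(crank_fit(im,(.58550,.07572),-64.7,.39-.2167))
    # shaft/collar in side: fit dark collar + gearbox top shift
    g=np.load("img.npz")["sm"]
E
python3 d.py
```

```text
(array([  0.10029454,  -0.71207967, -68.83158206,  -1.82742507]), np.float64(6.396857212153802))
```

```bash
cat > e.py <<'E'
from h import *
import pickle
from scipy.optimize import minimize
s,t=pickle.load(open("cams.pkl","rb")); d=np.load("img.npz")
# appearance model: linear combos of layers, shift fit in each camera, at given x,y (top-fit)
def fit(cam,im,win,sa=25.3,ga=15.5,xy=(.5855,.0757)):
    x0,y0,w,h=win; g=im[y0:y0+h,x0:x0+w].reshape(-1,3)
    def cost(v):
        c=(v[0]/1e3,v[1]/1e3); 
        L=[rast(cam,[q],win) for q in (box(c,v[2],.035,.05,.1),box(c,v[2],.035,.1,.1),cyl(c,.027,.1,.104),cyl(c,.027,.104,.104),
            np.vstack([box(c,sa,.006,.13,.13),box(c,sa,.008,.104,.124)]),np.vstack([box(c,sa,.006,.13,.13),box(c,sa,.008,.124,.124)]))]
        A=np.c_[np.array([l.ravel() for l in L]).T,np.ones(w*h)]
        co,_,_,_=np.linalg.lstsq(A,g,rcond=None); return np.mean((A@co-g)**2)
    x=np.array([xy[0]*1e3,xy[1]*1e3,ga]);
    r=minimize(cost,x,method="Nelder-Mead",options=dict(initial_simplex=[x]+[x+e for e in np.diag([4,4,4])],maxfev=400)); return r.x,r.fun
print("top",fit(t,d["tm"],(242,212,36,40)))
print("side",fit(s,d["sm"],(284,184,44,40)))
E
python3 e.py
```

```text
top (array([584.13270647,  75.39202766,  15.9522849 ]), np.float64(197.05811317677976))
side (array([577.16302049,  72.90517203,  12.56193513]), np.float64(360.49829638824536))
```

```bash
python3 - <<'E'
from ov import *
env.line_to([.5840,.0753,.2167+.134],v=.08,ori=[-90,0,-64.7],stop_force=6); env.pause(.15)
p=env.current_position();print(env.current_t(),p,env.current_tool_rot(),env.current_ft_force(),env.current_torque())
overlay('pics/b3.png',p[2]-.2167,(p[0],p[1],-64.7),wins=((280,155,50,70),(255,180,40,50)),k=(8,8))
E
```

```text
12.8417 [0.58410495 0.07529877 0.35129113] [-8.99506423e+01 -2.27136795e-02 -6.46995437e+01] [ 0.48593563  0.88076221 -2.49432633] [ 0.03776449  0.0102302  -0.02169285]
```

View pics/b3.png

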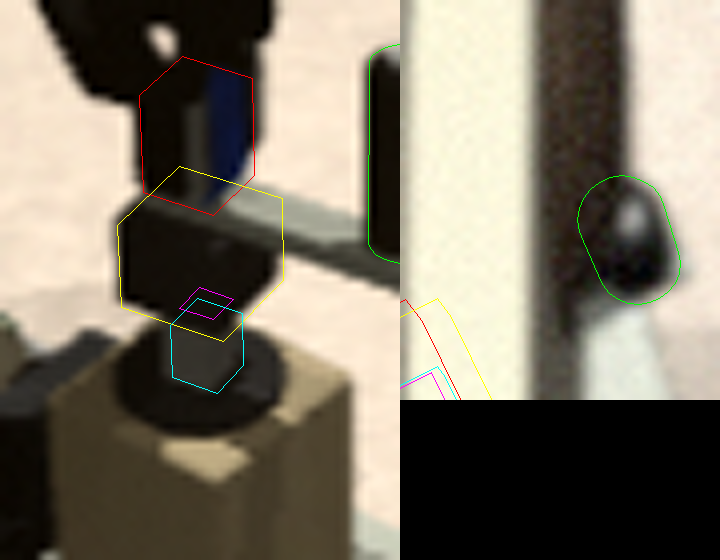

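```bash
python3 - <<'E'
from h import *
f0=np.array(env.current_ft_force())
p=np.array(env.current_position()); p[0]+=.0006;p[1]-=.0004
z=.351
while z>.318:
    z-=.002
    st=env.line_to([p[0],p[1],z],v=.03,stop_force=8)
    f=np.array(env.current_ft_force()); c=env.current_position()
    print(round(env.current_t(),2),st,np.round(np.array(c)*1e3,2),np.round(f-f0,2),np.round(env.current_torque(),2))
    if st: break
E
```

```text
13.39 False [584.61  74.87 348.82] [ 0.06 -0.78 -1.32] [ 0.03 -0.   -0.04]
13.64 False [584.58  74.88 346.81] [-0.14 -0.23 -1.23] [ 0.   -0.05 -0.02]
13.89 False [584.58  74.91 344.82] [ 0.52 -0.61 -1.6 ] [ 0.02  0.01 -0.02]
14.14 False [584.59  74.86 342.83] [-0.32 -0.   -0.72] [ 0.03 -0.02 -0.05]
14.39 False [584.48  74.81 340.86] [-2.7  -0.83 -0.87] [-0.31  0.58  0.07]
14.64 False [584.43  74.73 338.48] [-4.51 -3.04 -2.43] [-0.64  0.86  0.01]
14.89 False [584.39  74.77 336.64] [-4.82 -2.74 -2.87] [-0.63  1.12  0.06]
15.14 False [584.39  74.77 334.63] [-6.19 -4.04 -2.14] [-0.66  1.15  0.04]
15.39 False [584.36  74.77 332.64] [-4.95 -3.25 -1.21] [-0.68  1.19  0.05]
15.64 False [584.36  74.78 330.65] [-5.33 -2.77 -0.47] [-0.68  1.26  0.05]
15.89 False [584.34  74.75 328.67] [-6.48 -3.39  0.01] [-0.65  1.26  0.07]
16.14 False [584.33  74.75 326.7 ] [-5.3  -4.06 -1.43] [-0.69  1.26  0.12]
16.39 False [584.34  74.74 324.72] [-5.14 -4.5  -0.79] [-0.71  1.22 -0.01]
16.64 False [584.34  74.75 322.7 ] [-5.52 -3.02 -0.54] [-0.68  1.28  0.05]
16.89 False [584.32  74.75 320.74] [-5.58 -3.96  0.17] [-0.78  1.36  0.06]
17.14 False [584.3   74.83 320.55] [-12.32  -3.01  19.23] [-0.59  2.49 -0.02]
17.39 False [584.14  74.83 320.49] [-22.25  -3.78  41.47] [-0.71  4.3  -0.04]
```

```bash
python3 - <<'E'
from h import *
p=np.array(env.current_position())
env.line_to([p[0],p[1],p[2]+.0015],v=.03); print(env.current_position(),env.current_ft_force())
env.set_gripper(.05); q=np.array(env.current_position()); print(q,env.current_ft_force(),env.current_t())
env.line_to([q[0],q[1],.395],v=.2)
a=np.radians(-64.7); k=np.array([.5842,.0747])+.07*np.array([np.cos(a),np.sin(a)])
env.line_to([k[0],k[1],.395],v=.2)
s=env.camera("side");t=env.camera("top")
o=[cv2.resize(p["color"][b:b+108,a:a+144,::-1],(400,300)) for p,a,b in ((s,235,110),(t,200,180))]
cv2.imwrite("pics/f1.png",np.hstack(o))
print(env.current_t(),env.current_position(),env.current_ft_force())
for q in ["crank_socket","crank_grip","crank_knob"]:
    A=env.tip_of(s,q);B=env.tip_of(t,q)
    print(q,[(k["at"],round(k["confidence"],2)) for k in A[:1]],[(k["at"],round(k["confidence"],2)) for k in B[:1]])
c=(.5842,.0747)
print(proj(s,[*c,.104]),proj(s,[*c,.164]),proj(s,[*k,.189]))
E
```

```text
[0.5841547  0.07483217 0.32190809] [-2.88819643 -1.30184332 -1.62286363]
[0.58423666 0.07486921 0.32194078] [0.15673838 0.70840601 0.87725268] 18.0833
19.2 [0.61394352 0.01180166 0.39448025] [ 0.93469805 -0.56693613  0.87859875]
crank_socket [([305.3, 202.5], 0.92)] [([260.3, 234.3], 0.83)]
crank_grip [([304.7, 181.0], 0.87)] [([255.0, 229.6], 0.58)]
crank_knob [([331.5, 179.4], 0.84)] [([284.6, 209.2], 0.92)]
[305.32309168 201.35102862] [304.70621805 181.28116162] [330.56348746 180.71635744]
```

View pics/f1.png

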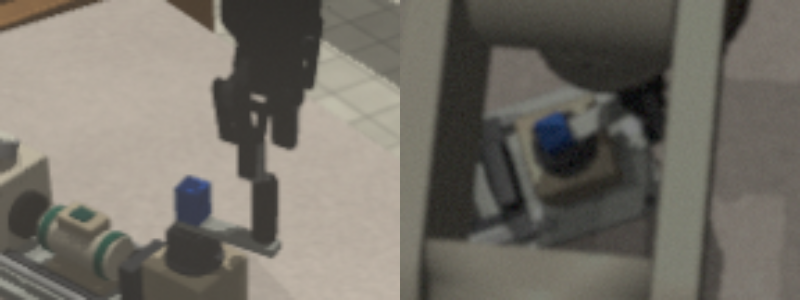

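```bash
python3 - <<'E'
from h import *
a=np.radians(-64.7); k=np.array([.5842,.0748])+.07*np.array([np.cos(a),np.sin(a)])
print(env.line_to([k[0],k[1],.343],v=.12,stop_force=6), env.current_position())
env.set_gripper(0,50)
print(env.current_t(),env.current_grip_width(),env.current_position(),env.current_ft_force(),env.current_torque())
s=env.camera("side")
cv2.imwrite("pics/g1.png",cv2.resize(s["color"][110:218,235:379,::-1],(800,600)))
E
```

```text
False [0.61422342 0.01151891 0.34356375]
20.45 0.02104098713935616 [0.61425343 0.01138557 0.34381336] [ 0.41560828 -1.40858496  5.0547339 ] [-0.29743614 -0.16240902 -0.04803542]
```

View pics/g1.png

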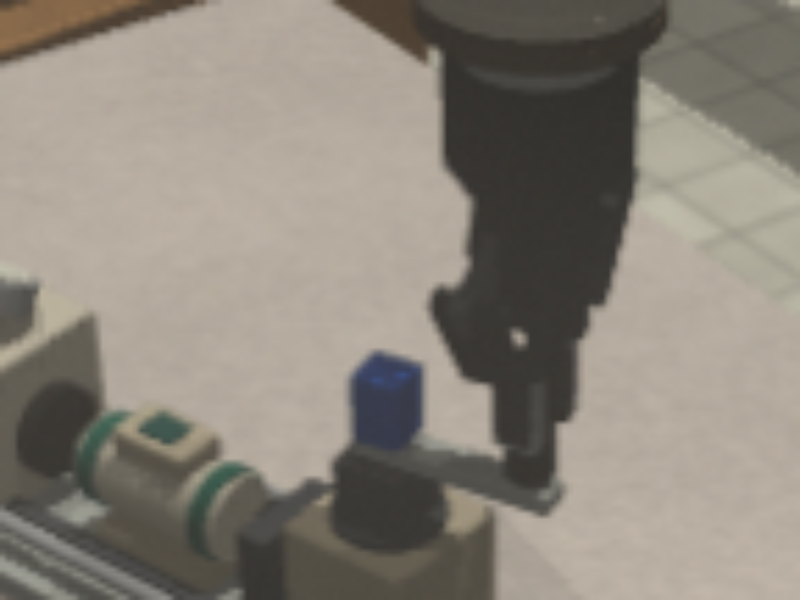

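```bash
cat > wind.py <<'E'
from h import *
import json,os
C=np.array([.5842,.0748]); A0=-64.7; ORI=[-90,0,-64.7]; Z=.343
def load(): return json.load(open("st.json")) if os.path.exists("st.json") else dict(w=0.,dr=0.,log=[],ref=0.)
def save(s): json.dump(s,open("st.json","w"))
def read(n=3):
    F=[]
    for i in range(n):
        F.append(env.current_ft_force())
        if i<n-1: env.pause(.01)
    return np.mean(F,0)
def step(s,dw,v):
    s["w"]+=dw; a=np.radians(A0-s["w"]); r=.07+s["dr"]
    u=np.array([np.cos(a),np.sin(a)]); tdir=np.array([np.sin(a),-np.cos(a)]) # clockwise
    tgt=C+r*u
    st=env.line_to([tgt[0],tgt[1],Z],v=v,ori=ORI,stop_force=25)
    f=read(); p=np.array(env.current_position())
    d=p[:2]-C; act=A0-np.degrees(np.arctan2(d[1],d[0])); act+=360*np.round((s["w"]-act)/360)
    u2=d/np.linalg.norm(d); t2=np.array([u2[1],-u2[0]])
    ft=-f[:2]@t2; fr=f[:2]@u2
    s["dr"]=float(np.clip(s["dr"]+np.clip(fr/60*1e-3,-.0003,.0003),-.003,.003))
    row=[float(x) for x in (s["w"],act,np.linalg.norm(d)*1e3,ft,fr,f[2],env.current_t())]; s["log"].append(row)
    return st,row
E
cat > run1.py <<'E'
from wind import *
import sys
to,dw,v=map(float,sys.argv[1:4]); s=load()
while s["w"]<to-1e-6:
    st,r=step(s,min(dw,to-s["w"]),v); save(s); print(st,np.round(r,2).tolist(),round(s["dr"]*1e3,2))
    if st or abs(r[4])>40: print("STOP");break
E
python3 run1.py 40 10 .06
```

```text
False [10.0, 9.86, 70.11, 4.23, 2.55, 3.8, 20.87] 0.04
False [20.0, 19.81, 70.18, 5.14, 2.58, 5.38, 21.23] 0.09
False [30.0, 29.79, 70.32, 5.72, 3.83, 5.73, 21.6] 0.15
False [40.0, 39.79, 70.43, 4.6, 4.22, 6.45, 21.97] 0.22
```

```bash
python3 run1.py 400 10 .1
```

```text
False [50.0, 49.85, 70.52, 4.24, 4.63, 5.88, 22.26] 0.3
False [60.0, 59.84, 70.61, 4.66, 5.77, 7.78, 22.55] 0.39
False [70.0, 69.85, 70.7, 4.52, 5.97, 7.74, 22.84] 0.49
False [80.0, 79.83, 70.8, 5.0, 6.02, 8.91, 23.13] 0.59
False [90.0, 89.84, 70.87, 5.16, 6.76, 9.2, 23.42] 0.71
False [100.0, 99.86, 70.95, 5.55, 5.95, 10.05, 23.72] 0.8
False [110.0, 109.9, 71.0, 5.53, 5.46, 10.23, 24.01] 0.9
False [120.0, 119.91, 71.09, 5.98, 5.15, 10.26, 24.3] 0.98
False [130.0, 129.94, 71.14, 5.78, 3.51, 8.85, 24.59] 1.04
False [140.0, 139.97, 71.13, 5.52, 2.66, 8.77, 24.88] 1.08
False [150.0, 149.97, 71.15, 5.32, 0.6, 8.76, 25.18] 1.09
False [160.0, 159.97, 71.12, 4.84, -0.01, 8.31, 25.47] 1.09
False [170.0, 169.95, 71.06, 4.86, -1.09, 8.04, 25.76] 1.08
False [180.0, 179.96, 70.98, 4.52, -1.95, 7.81, 26.05] 1.04
False [190.0, 189.95, 70.94, 5.07, -2.77, 7.85, 26.34] 1.0
False [200.0, 199.93, 70.85, 4.64, -3.47, 7.63, 26.63] 0.94
False [210.0, 209.91, 70.75, 5.37, -4.14, 7.35, 26.92] 0.87
False [220.0, 219.91, 70.64, 5.45, -4.45, 8.4, 27.22] 0.8
False [230.0, 229.88, 70.54, 5.4, -4.41, 8.51, 27.51]
[... 301 characters left out ...]
alse [290.0, 289.6, 70.06, 5.89, -3.03, 7.23, 29.26] 0.25
False [300.0, 299.6, 70.02, 5.61, -2.59, 6.5, 29.55] 0.21
False [310.0, 309.66, 69.99, 5.82, -1.78, 6.06, 29.84] 0.18
False [320.0, 319.71, 69.99, 5.2, -0.74, 5.48, 30.13] 0.17
False [330.0, 329.76, 70.0, 5.43, 0.04, 4.69, 30.42] 0.17
False [340.0, 339.82, 70.06, 5.26, 0.61, 4.51, 30.72] 0.18
False [350.0, 349.84, 70.13, 5.01, 0.73, 4.86, 31.01] 0.19
False [360.0, 359.86, 70.2, 4.82, 1.73, 4.73, 31.3] 0.22
False [370.0, 369.89, 70.28, 4.43, 2.01, 5.54, 31.59] 0.25
False [380.0, 379.89, 70.37, 4.01, 1.9, 5.74, 31.88] 0.28
False [390.0, 389.88, 70.42, 5.1, 2.89, 5.66, 32.17] 0.33
False [400.0, 399.86, 70.55, 4.78, 4.02, 6.71, 32.47] 0.4
```

```bash
cat > run2.py <<'E'
from wind import *
import sys
to,dw,v,lim=map(float,sys.argv[1:5]); s=load(); ex=[]
L=np.array([r for r in s["log"] if 15<r[0]<=375])
def base(w): return np.interp(w%360,*map(np.array,zip(*sorted((a%360,f) for a,f in L[:,[0,3]]))),period=360)
while s["w"]<to-1e-6:
    st,r=step(s,min(dw,to-s["w"]),v); save(s); ex.append(r[3]-base(r[0])); print(st,np.round(r,2).tolist(),round(ex[-1],2))
    if st or abs(r[4])>40 or (len(ex)>1 and min(ex[-2:])>lim): print("STOP");break
E
python3 run2.py 980 10 .1 1.6
```

```text
False [410.0, 409.84, 70.63, 4.77, 3.95, 6.4, 32.76] 0.53
False [420.0, 419.82, 70.71, 4.75, 4.68, 7.16, 33.05] 0.09
False [430.0, 429.81, 70.79, 5.1, 5.31, 8.18, 33.34] 0.59
False [440.0, 439.82, 70.86, 5.89, 5.78, 9.05, 33.63] 0.89
False [450.0, 449.82, 70.95, 6.48, 5.94, 9.47, 33.92] 1.32
False [460.0, 459.85, 71.01, 6.19, 5.5, 10.54, 34.22] 0.64
False [470.0, 469.89, 71.08, 6.46, 5.04, 10.21, 34.51] 0.94
False [480.0, 479.9, 71.14, 5.97, 4.36, 10.82, 34.8] -0.01
False [490.0, 489.92, 71.18, 5.45, 3.81, 10.13, 35.09] -0.33
False [500.0, 499.96, 71.21, 5.65, 1.66, 9.83, 35.38] 0.13
False [510.0, 509.97, 71.2, 4.83, 0.71, 8.83, 35.67] -0.5
False [520.0, 519.98, 71.18, 5.23, 0.03, 9.09, 35.97] 0.39
False [530.0, 529.97, 71.16, 4.96, -0.82, 8.56, 36.26] 0.1
False [540.0, 539.97, 71.1, 4.72, -1.59, 8.54, 36.55] 0.2
False [550.0, 549.94, 71.04, 5.03, -2.04, 9.01, 36.84] -0.04
False [560.0, 559.94, 70.93, 4.9, -3.18, 8.48, 37.13] 0.27
False [570.0, 569.92, 70.85, 5.37, -3.14, 9.26, 37.42] 0.0
False [580.0, 579.9, 70.81, 5.14, -3.81, 9.17, 37.72] -0.31
False [590.0, 589.84, 70.73, 5.94, -
[... 394 characters left out ...]
 659.57, 70.16, 6.05, -2.39, 7.04, 40.05] 0.43
False [670.0, 669.63, 70.12, 5.19, -1.82, 6.45, 40.34] -0.63
False [680.0, 679.68, 70.11, 5.86, -1.37, 5.84, 40.63] 0.66
False [690.0, 689.72, 70.11, 4.94, -0.0, 5.59, 40.92] -0.49
False [700.0, 699.8, 70.16, 5.16, 0.49, 5.87, 41.22] -0.09
False [710.0, 709.8, 70.2, 5.03, 0.93, 4.88, 41.51] 0.01
False [720.0, 719.82, 70.26, 5.97, 0.95, 5.09, 41.8] 1.16
False [730.0, 729.79, 70.32, 5.95, 1.26, 4.69, 42.09] 1.52
False [740.0, 739.78, 70.38, 6.9, 1.63, 4.86, 42.38] 1.76
False [750.0, 749.75, 70.46, 7.03, 2.26, 4.35, 42.68] 1.31
False [760.0, 759.72, 70.52, 7.97, 2.37, 5.06, 42.97] 3.37
False [770.0, 769.64, 70.61, 8.17, 2.82, 6.29, 43.26] 3.93
STOP
```

```bash
python3 run2.py 775 5 .06 9 && python3 - <<'E'
from wind import *
env.set_gripper(.045); p=np.array(env.current_position()); print(p,env.current_ft_force(),env.current_t())
env.line_to([p[0],p[1],.43],v=.15)
env.line_to([p[0]-.10,p[1]-.15,.45],v=.3)
env.pause(.2)
from ov import *
d=p[:2]-C; A=np.degrees(np.arctan2(d[1],d[0])); print(A,env.current_ft_force())
overlay('pics/h1.png',.104,(.5845,.0750,A),wins=((270,150,60,70),(215,195,60,60)),k=(6,6))
s=env.camera("side");t=env.camera("top")
for q in ["crank_socket","crank_knob","jaw","head"]:
    a=env.tip_of(s,q);b=env.tip_of(t,q)
    if a and b: print(q,*tri([(s,a[0]["at"]),(t,b[0]["at"])]))
o=[p["color"][...,::-1] for p in (s,t)]
cv2.imwrite("pics/h2.png",cv2.resize(np.hstack(o),(800,300)))
print(env.current_t())
E
```

```text
False [775.0, 774.42, 70.65, 10.46, 2.47, 6.17, 43.52] 6.02
[0.54919111 0.01363236 0.34270944] [0.26791818 0.34908476 0.24115332] 43.8833
-119.78437504821599 [ 0.12326747  0.50857478 -1.49789118]
crank_socket [0.57962448 0.07454544 0.10784285] [np.float64(0.8235568397413029), np.float64(0.9051404667248727)]
jaw [0.54533868 0.19494753 0.01784925] [np.float64(0.32265047171952016), np.float64(0.36148435944707846)]
head [0.53686704 0.23170526 0.02301136] [np.float64(2.6657041505713095), np.float64(3.038862832943623)]
46.375
```

View pics/h1.png

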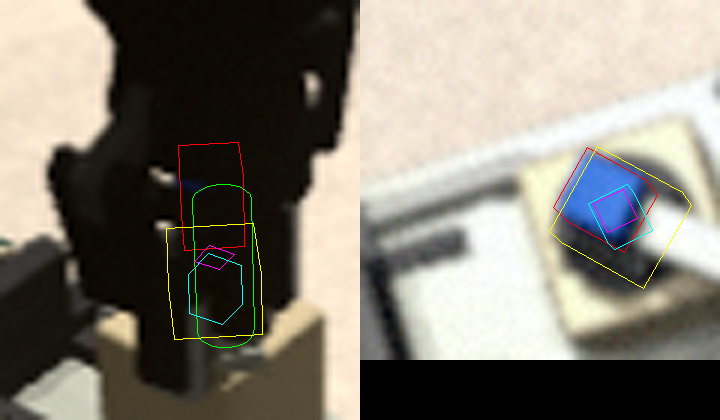

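View pics/h2.png

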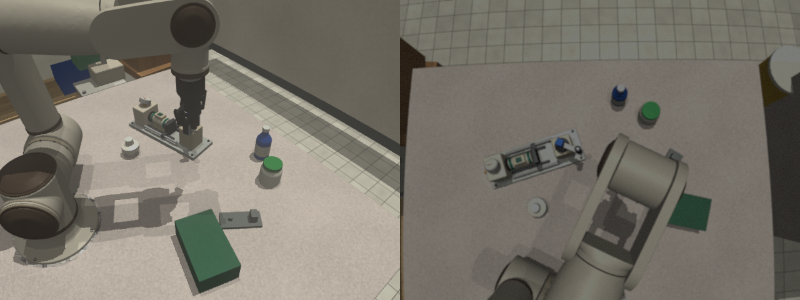

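```bash
python3 - <<'E'
from wind import *
p=np.array(env.current_position())
env.movep([.40,-.30,.45],ORI); env.pause(.3)
from ov import *
for A in (-119.8,):
    overlay('pics/i1.png',.104,(.5835,.0748,A),wins=((270,160,64,60),(225,195,64,60)),k=(6,6))
s=env.camera("side");t=env.camera("top")
for q in ["crank_socket","crank_grip","crank_knob","jaw","head","spray","tub","carton","filter"]:
    a=env.tip_of(s,q);b=env.tip_of(t,q)
    if a and b: X,e=tri([(s,a[0]["at"]),(t,b[0]["at"])]); print(q,np.round(X,4),np.round(e,1))
print(env.current_t(),env.current_ft_force())
E
```

```text
crank_socket [0.5763 0.0702 0.1093] [1.1 1.2]
crank_grip [0.5862 0.0795 0.1568] [1.7 1.9]
crank_knob [0.5643 0.016  0.1797] [0.1 0.1]
jaw [0.5457 0.1899 0.0292] [0.8 0.9]
head [0.5354 0.2357 0.0251] [0.2 0.2]
spray [ 0.7796 -0.1356  0.0044] [0.8 0.8]
tub [ 0.7168 -0.2475 -0.0026] [1.7 1.6]
carton [ 0.3471 -0.3604  0.005 ] [0.2 0.1]
filter [0.3605 0.1748 0.0045] [3.2 3.3]
48.6917 [0.63871023 0.25763042 0.17881032]
```

View pics/i1.png

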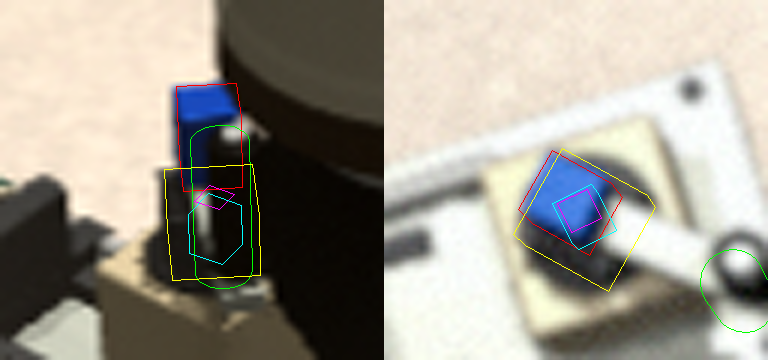

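```bash
python3 - <<'E'
from h import *
def kn():
    P=[env.camera("top") for _ in range(4)]; im=np.mean([p["color"].astype(float) for p in P],0); return im
a=kn(); env.pause(3); b=kn(); p=env.camera("top")
w=lambda im: im[215:260,250:300].mean(2).astype(np.float32)
print("shift/diff",np.abs(w(a)-w(b)).max(),np.abs(w(a)-w(b)).mean())
print(cv2.phaseCorrelate(w(a)[8:33,22:46].copy(),w(b)[8:33,22:46].copy()))
o=b[200:250,245:305]; o=cv2.resize(np.clip(o*1.6,0,255).astype(np.uint8),None,fx=10,fy=10,interpolation=cv2.INTER_CUBIC)
for A,c in ((-119.8,(255,0,0)),(-112,(0,255,0)),(-105,(0,0,255))):
    u=np.radians(A);k=np.array([.5838,.0748])+.07*np.array([np.cos(u),np.sin(u)])
    for Q in (cyl(k,.011,.207,.207)[:24],cyl(k,.011,.147,.147)[:24]):
        x=np.array([proj(p,X) for X in Q]); x=(x-[245,200]+.5)*10; cv2.polylines(o,[x.astype(np.int32)],True,c,1)
cv2.imwrite("pics/j.png",o[:,:,::-1]); print(env.current_t())
E
```

```text
shift/diff 7.0 1.1321851
((0.011283463415155737, 0.4679065022185718), 1.0104405200481414)
52.1417
```

View pics/j.png

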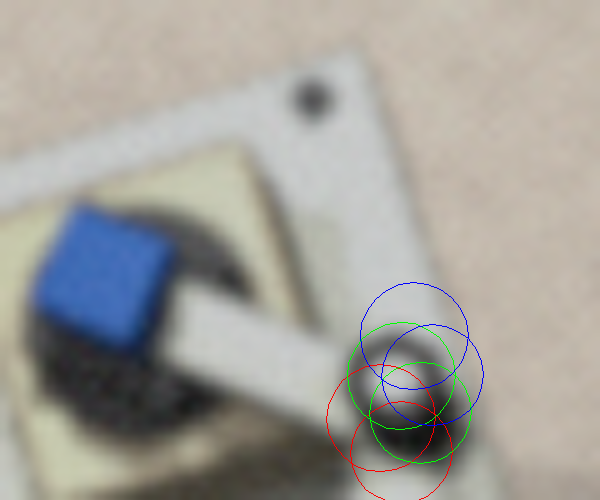

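```bash
python3 -c "
from bench import env
env.close_job(); print(env.current_t())"
```

```text
the job is handed in; nothing more can be done
the job is handed in; nothing more can be done
```

The job is handed in. The crank is fully down on the shaft and was wound about 2.13 turns clockwise until the effort climbed. It was then released, with the arm clear of everything.

**Fit:** The hub bottomed on the collar with the socket mouth at about 104 mm. Side forces stayed under about 8 N on the way down. The last step pressed about 41 N, but by then the crank was already fully down.

**Winding:** It ran free at about 4.2 to 6.5 N and met the seal at about 706° (1.96 turns). At 770° the effort was about 3.7 to 3.9 N above free.

**Checks that disagreed:**
- After a last 5° step to 775° the excess read 6.0 N. That does not fit the climb of 3.3 N per rad, which predicts about 4 N.
- On release the shaft rolled back about 7°, to about 768°. It then held still: top pictures 3 s apart showed no change beyond noise.
- From the final angle I estimate 65 to 90 N on the seal, inside the 35 to 120 N band. This force was not measured directly.

**Bystanders:** The last pictures showed them standing. I did not compare their positions with the start in numbers, but the path stayed clear of them.

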